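Slide the saucepan across the drying slab and turn its handle in

TASK

Pull the lidded saucepan by its long handle, sliding it without lifting or tipping, from the engraved ring it stands on to the middle of the empty ring, and let go of it there with the handle still sticking out over the slab's far long edge. Then take it afresh by the bar knob on its lid and turn it on the spot until the handle lies along the slab, pointing to the ring it came from, and let go. Leave the jar, the bowl and the timer where they are.

Things in the scene. Friction and masses are not known exactly. Their poses are not given: they have to be found in the camera images.
- slab: Fixed grey stone drying slab, 240 mm (its x, away from the robot) by 500 mm (its y, the long direction) by 12 mm thick, lying on the drainboard; origin at the centre of its underside, so its top is 12 mm above the origin. It may be turned by up to 0.2 rad.
- ring_from: The engraved circle (dark line, 160 mm across, flush, no step to feel) on which the saucepan stands at the start; origin at its centre on the slab's top. It may be the left or the right one of the two circles, which lie 230 to 260 mm apart along the slab's y.
- ring_to: The other, empty engraved circle, the same size, near the other end of the slab; origin at its centre on the slab's top. The saucepan's base must end in the middle of it.
- pan: Lidded steel saucepan, 0.4 to 0.7 kg, loose; its lid is locked on. Body 140 mm across, 80 mm high; lid rim 146 mm across up to 86 mm, crown at 88 mm. Origin at the centre of its underside; z up; x points out along the long handle. At the start x points away from the robot, within 0.3 rad of the slab's x. Slides on its flat base against some newtons of friction and stays where left.
- pan_handle: The saucepan's long straight handle, rigid part of it (same origin and axes as pan): a black plastic bar 18 mm wide and 20 mm high, level, from 90 to 200 mm out from the pan's centre, its mid-height 62 mm above the pan's underside.
- pan_knob: The bar knob on the lid, rigid part of the saucepan, it does not turn by itself (same origin and axes as pan): a black plastic bar upright on the centre of the lid, 56 mm long (along the handle's direction), 14 mm wide, from the lid (88 mm) to 120 mm above the pan's underside.
- handle_grip (a point): Point on the handle to grip, 140 mm out from the pan's centre and 62 mm above its underside.
- handle_end (a point): The outer end of the handle, 200 mm out from the pan's centre and 62 mm above its underside.
- knob_grip (a point): Point on the pan's axis 112 mm above its underside, inside the lid's knob; TCP height to grip the knob with the tool pointing down (fingertips then 5 mm clear of the lid).
- jar: Bystander: closed glass jar, 76 mm across, 120 mm high, loose, on the drainboard beside one end of the slab (it and the bowl may change sides); origin at the centre of its underside.
- bowl: Bystander: white ceramic bowl, 130 mm across, 60 mm high, loose, beside the slab's other end; origin at the centre of its underside.
- timer: Bystander: white plastic push-button timer, 70 by 70 by 31 mm, loose, on the drainboard beyond the right-hand (-y) end of the slab, towards its far corner; origin at the centre of its underside.

How it is judged:
By the outcome, as a careful person would: the job done as asked, in the order asked, and still so for the second after the job is handed in, with the robot touching nothing.
It also fails if it takes over 54 s, if anything falls off the work surface, if the arm or the gripper's body presses on something with over 40 N, if the wrist force passes 120 N, or if a joint passes its speed limit or range.

ROBOT

A 6-joint arm with a two-finger parallel gripper is mounted at the origin on the work surface. World frame = base frame: x ahead of the robot, y to its left, z up, the work surface at z = 0. Lengths are in m, angles in rad, forces in N, time in s.
With the tool pointing down it reaches from about 0.15 to 0.775 m from the base axis. Payload 6.1 kg.
Tool frame: the origin (TCP) lies between the finger pads, 19 mm behind the fingertips; this is the grasp point; z points along the fingers, y is the line along which they close (so a half turn about z gives the same grasp; the last joint's range is limited). The gripper opens to 85 mm and grips with 20 to 120 N. Pads are 22 mm wide; open, the fingers measure 114 mm over their backs; the gripper's body (76 mm by 85 mm) begins 54 mm behind the grasp point. The pads swing forward as they close: fully open they stand 13 mm farther back than shut.
Start: joints at [1.212, 0.126, -0.04, 1.405, 0, 1.571], TCP at [0.184, 0.492, 0.25] pointing down, gripper open.
Joint ranges: [-2.72, 2.72], [-0.95, 1.95], [-1.27, 1.35], [-1.78, 2.02], [-1.46, 1.47], [-3.14, 3.14]. Speed limits (rad/s): [2.39, 2.39, 3.01, 3.14, 3.14, 3.14].

INTERFACE

Orientations are given as a rotation vector (axis times angle).
In Python, from cell import move_to, servo_line, set_joints, gripper_to, wait, inverse_kinematics, observe, read_camera, PlanningError, job_done gives the robot as it stands. The module is installed in compiled form; this text tells all that it offers. Calls block until the motion is done:
- move_to(position, orientation): joint-space move of the TCP to a pose.
- servo_line(position, rot=None, velocity=0.15): straight line of the TCP; rot=None keeps the orientation; velocity is the mean speed in m/s.
- set_joints(angles): joint-space move.
- gripper_to(opening): finger opening in m; the grip force is fixed at half the most; returns when the fingers have stopped.
- wait(seconds).
- inverse_kinematics(position, orientation): joint angles nearest the present ones, or None.
- observe(): the state.
- read_camera(name): name is "scene" or "top" or "wrist"; returns a dict with "pixels" (384x512x3 uint8, blue, green, red), "vertical_fov" (degrees; the focal length in pixels is half the picture's height over the tangent of half this angle, whatever the lens; pixels are square), "cx", "cy" (the principal point, pixels), "cam_to_world" (4x4, takes a point from camera to world coordinates). Camera axes: x right, y down, z forward; pixel columns grow to the right and rows downward; lengths in m; the calibration is good to about 2 mm. The wrist camera is an equidistant fisheye: a pixel r from the principal point sees the ray r / f radians off the axis. A picture is of the moment at which its call begins. There is no depth.
A pose or a line that the arm cannot do raises PlanningError and nothing moves.
- job_done(): hands the job in; it is judged then, once.
The state is a dict: "t": time; "joint_positions": joint angles; "qd": joint speeds; "joint_efforts": joint torques, N m; "position": TCP position; "orientation": TCP orientation; "ft_force": force on the tool from outside, world axes, zero at the start; "torque": the same for the moment, N m; "finger_gap": finger opening in m; "grip_force": force on a finger pad.
Only numpy, scipy, OpenCV 4.12 (cv2) and the standard library are available. Lean on these libraries where they do the work, as an engineer would, in place of code of your own. Each camera call takes 0.05 s, during which the arm holds its last target. There are 200 camera calls.

## Working session

There is one attempt and no reset: what is moved stays moved. The work goes in short steps, each a Python script; the robot and the scene stay as the last script left them, time stands still between calls to the robot, and variables do not carry over. Pictures are saved under pics/ and viewed, at most 10 in all, crops included, and the job is handed in when it is done.

```bash
mkdir -p pics; ls
python3 - <<'E'
from cell import *
import cv2,numpy as np
for n in("top","scene"):
    c=read_camera(n); cv2.imwrite(f"pics/{n}0.png",c["pixels"]); print(n,c["vertical_fov"],c["cx"],c["cy"],np.round(c["cam_to_world"],3).tolist())
s=observe();print(s["t"],s["position"],s["orientation"],s["finger_gap"])
E
```

```text
pics
top 53.750805058350274 258.64944104284393 193.85012621093708 [[-0.01, -0.985, 0.173, 0.362], [-1.0, 0.011, 0.007, -0.018], [-0.009, -0.173, -0.985, 1.33], [0.0, 0.0, 0.0, 1.0]]
scene 48.51624056475892 258.17250249637084 192.67760907368947 [[-0.644, 0.664, -0.381, 1.151], [0.765, 0.553, -0.329, 0.496], [-0.008, -0.504, -0.864, 1.367], [0.0, 0.0, 0.0, 1.0]]
0.1 [0.1842492  0.49125919 0.24931956] [-5.60602136e-01 -3.09092555e+00  2.15861531e-03] 0.08544176637499443
```

View pics/top0.png

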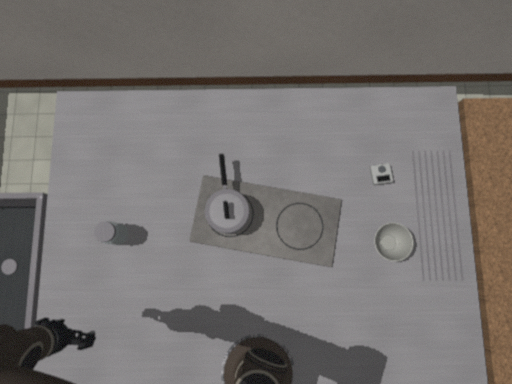

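View pics/scene0.png

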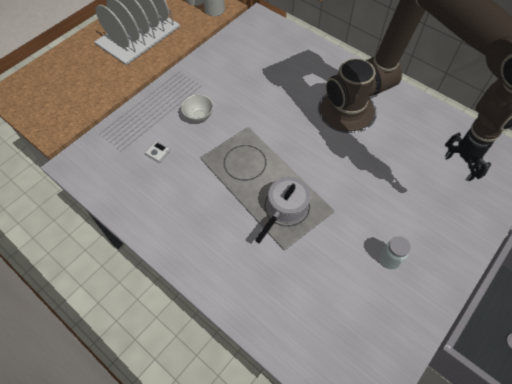

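The top view shows the pan at about (229,210) with its handle end at (222,154). The empty ring is at (300,226), the timer at (382,174), the bowl at (394,242) and the jar at (107,232). The scene view agrees, and the arm is clear of everything.

```bash
cat > h.py <<'E'
import cv2,numpy as np
from cell import *
from scipy.spatial.transform import Rotation as R
from scipy.optimize import least_squares
def cast(c,px,z):
    """pixels -> points on the plane at height z (pinhole cameras; wrist = fisheye)"""
    px=np.atleast_2d(px).astype(float); f=192/np.tan(np.radians(c["vertical_fov"]/2))
    d=(px-[c["cx"],c["cy"]])/f
    if c.get("fish"):
        r=np.linalg.norm(d,axis=1)+1e-12; d=np.c_[d*(np.sin(r)/r)[:,None],np.cos(r)]
    else: d=np.c_[d,np.ones(len(d))]
    T=np.array(c["cam_to_world"]); w=d@T[:3,:3].T; o=T[:3,3]
    return (o+w*((z-o[2])/w[:,2])[:,None])[:,:2]
def cam(n):
    c=read_camera(n); c["fish"]=n=="wrist"; return c
def circ(P,r=None):
    g=lambda v:np.hypot(P[:,0]-v[0],P[:,1]-v[1])-(r or v[2])
    m=P.mean(0); s=least_squares(g,[*m,.08],loss="soft_l1",f_scale=.002); return s.x,np.sqrt(np.mean(s.fun**2))
def rot(yaw):
    """tool down, tool y (closing line) horizontal at angle yaw"""
    y=np.array([np.cos(yaw),np.sin(yaw),0]); z=np.array([0,0,-1.]); x=np.cross(y,z)
    return R.from_matrix(np.c_[x,y,z]).as_rotvec()
def blobs(m,amin=15):
    n,l,s,ce=cv2.connectedComponentsWithStats(m.astype(np.uint8))
    return [(l==i,s[i],ce[i]) for i in range(1,n) if s[i][4]>=amin]
def axis(m):
    ys,xs=np.nonzero(m); return np.c_[xs,ys]
E
python3 - <<'E'
from h import *
for n,roi in(("top",(185,145,350,270)),("scene",(195,120,340,250))):
    c=cam(n); im=c["pixels"]; g=im.max(2).astype(int)
    M=np.zeros(g.shape,bool); x0,y0,x1,y1=roi; M[y0:y1,x0:x1]=1
    print(n)
    for m,s,ce in blobs((g<45)&M,15):
        P=axis(m); print("black",s,ce.round(1))
        for z in(.084,.132):
            w=cast(c,P,z); ctr,ev,_=cv2.PCACompute2(w.astype(np.float32),None)
            t=(w-ctr)@ev[0]; print(z,ctr.round(4),ev[0].round(3),np.ptp(t).round(3),(ctr+np.outer([t.min(),t.max()],ev[0])).round(4).tolist())
    # ring: dark line by black-hat
    bh=cv2.morphologyEx(im.max(2),cv2.MORPH_BLACKHAT,np.ones((7,7)))
    rc=cast(c,[(300,226) if n=="top" else (245,163)],.012)[0]
    P=axis((bh>12)&M);w=cast(c,P,.012); w=w[abs(np.hypot(*(w-rc).T)-.08)<.015]
    print("ring",len(w),rc,circ(w))
    cv2.imwrite(f"pics/{n}_crop.png",cv2.resize(im[y0:y1,x0:x1],None,fx=4,fy=4,interpolation=cv2.INTER_CUBIC))
E
```

```text
top
black [220 155   6  29  94] [222.7 169.2]
0.084 [[0.6675 0.1119]] [0.994 0.11 ] 0.099 [[0.6194, 0.1066], [0.7177, 0.1175]]
0.132 [[0.6557 0.1069]] [0.994 0.11 ] 0.095 [[0.6095, 0.1018], [0.704, 0.1123]]
black [224 202   5  16  46] [226.2 210. ]
0.084 [[0.5283 0.0993]] [0.992 0.13 ] 0.051 [[0.5045, 0.0961], [0.5553, 0.1028]]
0.132 [[0.5218 0.0947]] [0.992 0.13 ] 0.049 [[0.499, 0.0917], [0.5478, 0.0981]]
ring 381 [ 0.47901206 -0.15103161] (array([ 0.48027936, -0.14870203,  0.07986   ]), np.float64(0.0027235834620987))
scene
black [323 120  17  11 110] [333.4 123.6]
0.084 [[0.1644 0.0312]] [-0.077  0.997] 0.075 [[0.1676, -0.0104], [0.1618, 0.0644]]
0.132 [[0.2013 0.0486]] [-0.077  0.997] 0.072 [[0.2044, 0.0085], [0.1988, 0.0806]]
black [284 185  10  14  65] [288.7 191.7]
0.084 [[0.5136 0.0864]] [0.987 0.158] 0.06 [[0.4824, 0.0814], [0.5419, 0.0909]]
0.132 [[0.5375 0.1018]] [0.987 0.158] 0.058 [[0.5074, 0.0969], [0.5647, 0.1061]]
black [256 216  20  26 145] [265.7 228.6]
0.084 [[0.6742 0.1149]] [0.993 0.114] 0.105 [[0.6234, 0.109], [0.7274, 0.121]]
0.132 [[0.692  0.1291]] [0.993 0.114] 0.101 [[0.6431, 0.1235], [0.7432, 0.135]]
ring 273 [ 0.48451933 -0.14417041] (array([ 0.48242584, -0.1490121 ,  0.07974487]), np.float64(0.0028563518215404763))
```

View pics/top_crop.png

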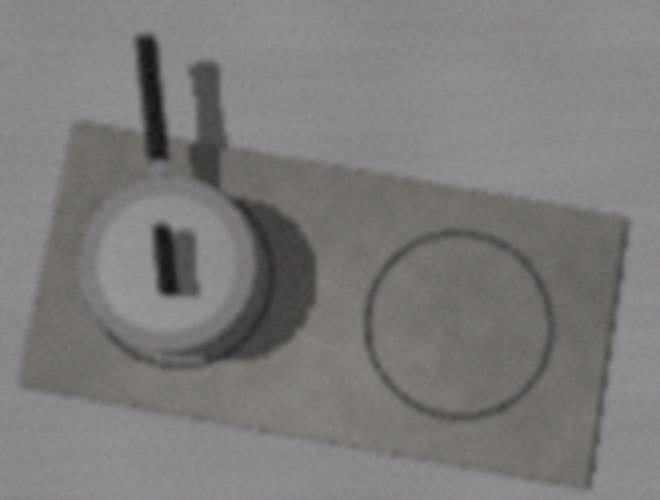

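The crop agrees with the numbers. The pan is near (0.528,0.098) with yaw about 0.11, ring_to is at (0.481,-0.149), and the slab's yaw is about -0.167. Next I hover over the handle and refine with the wrist camera.

Run:
```python
from h import *
for yaw in(.11+np.pi/2,.11-np.pi/2):
    for p in((.667,.113,.20),(.667,.113,.074),(.62,-.134,.074),(.481,-.149,.124)):
        q=inverse_kinematics(p,rot(yaw)); print(round(yaw,2),p,None if q is None else np.round(q,2))
c=cam("top"); im=c["pixels"]
# slab corners: saturation/greenish tint, grey stone is warmer than drainboard
b,g,r=[im[...,i].astype(int) for i in range(3)]
m=((r-b)>2).astype(np.uint8); m=cv2.medianBlur(m,5)
M=np.zeros_like(m); M[160:280,180:350]=1; m*=M
m=cv2.morphologyEx(m,cv2.MORPH_CLOSE,np.ones((9,9)))
k=max(cv2.findContours(m,0,1)[0],key=cv2.contourArea)
h=cast(c,k[:,0],.012); re=cv2.minAreaRect((h*1000).astype(np.float32)); print("slab",re)
move_to((.667,.113,.20),rot(.11-np.pi/2 if abs(inverse_kinematics((.667,.113,.20),rot(.11-np.pi/2))[5])<abs(inverse_kinematics((.667,.113,.20),rot(.11+np.pi/2))[5]) else .11+np.pi/2))
c=cam("wrist"); cv2.imwrite("pics/w1.png",c["pixels"]); s=observe(); print(s["t"],s["joint_positions"].round(2),s["position"],s["orientation"],c["vertical_fov"],np.round(c["cam_to_world"],3).tolist())
```

```text
1.68 (0.667, 0.113, 0.2) [0.17 0.42 0.24 1.39 0.   0.06]
1.68 (0.667, 0.113, 0.074) [0.17 0.46 0.01 1.13 0.   0.06]
1.68 (0.62, -0.134, 0.074) [-0.21  0.38 -0.1   1.09  0.   -0.32]
1.68 (0.481, -0.149, 0.124) [-0.3   0.12 -0.33  1.13  0.   -0.41]
-1.46 (0.667, 0.113, 0.2) [ 0.17  0.42  0.24  1.39  0.   -3.08]
-1.46 (0.667, 0.113, 0.074) [ 0.17  0.46  0.01  1.13  0.   -3.08]
-1.46 (0.62, -0.134, 0.074) [-0.21  0.38 -0.1   1.09  0.    2.82]
-1.46 (0.481, -0.149, 0.124) [-0.3   0.12 -0.33  1.13  0.    2.73]
slab ((502.3155822753906, -31.28973388671875), (500.8547058105469, 242.0273895263672), 79.2529067993164)
2.5 [0.17 0.42 0.24 1.39 0.   0.06] [0.66671797 0.11402035 0.20025137] [-1.74791347e-01  3.13650721e+00  2.65714723e-04] 65.70646984690485 [[-0.11, 0.94, 0.323, 0.583], [0.994, 0.104, 0.036, 0.105], [0.0, 0.325, -0.946, 0.323], [0.0, 0.0, 0.0, 1.0]]
```

View pics/w1.png

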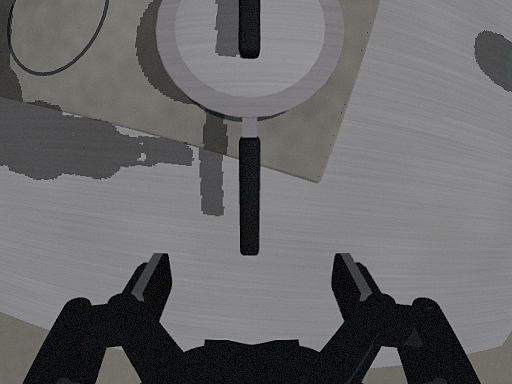

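The wrist view shows the handle centred at column 249, rows 136 to 254, between the fingers, with the knob at (249,28).

Run:
```python
from h import *
c=cam("wrist"); g=c["pixels"].max(2)
M=np.zeros(g.shape,bool); M[0:262,200:300]=1
for m,s,ce in blobs((g<60)&M,200):
    P=axis(m)
    z=.084 if ce[1]>100 else .132
    # row-wise middles -> axis line
    rows=np.unique(P[:,1]); mid=np.array([[P[P[:,1]==r,0].mean(),r] for r in rows])[5:-5]
    w=cast(c,mid,z); vx,vy,x0,y0=cv2.fitLine(w.astype(np.float32),cv2.DIST_HUBER,0,.01,.01).ravel()
    e=cast(c,[(ce[0],P[:,1].min()),(ce[0],P[:,1].max()+1)],z)
    print(z,s,ce.round(1),"dir",np.arctan2(vy*np.sign(vx),abs(vx)).round(4),"line pt",x0,y0,"ends",e.round(4).tolist())
```

```text
0.132 [ 238    0   22   59 1240] [248.8  28.6] dir 0.0974 line pt 0.53539306 0.09838957 ends [[0.518, 0.0965], [0.558, 0.1009]]
0.084 [ 239  137   21  118 2315] [249.  194.3] dir 0.1084 line pt 0.6674758 0.1127552 ends [[0.6143, 0.1069], [0.7215, 0.1186]]
```

Run:
```python
from h import *
yaw=.108; u=np.array([np.cos(yaw),np.sin(yaw)])
pan=np.array([.526,.0974]); ring=np.array([.4813,-.1489])
z=.012+.062
g=pan+.14*u; r=rot(yaw+np.pi/2)
servo_line((*g,z),r,.12); s0=observe()
gripper_to(.012); s=observe()
print(s["t"],s["position"],s["finger_gap"],s["grip_force"],s0["ft_force"],s["ft_force"],s["torque"])
if s["finger_gap"]>.014:
    t=ring-pan; p=s["position"][:2]; 
    servo_line((*(p+.4*t),z),None,.07); s=observe(); print(s["ft_force"],s["torque"],s["finger_gap"])
    servo_line((*(p+t),z),None,.07); s=observe(); print(s["t"],s["position"],s["ft_force"],s["torque"],s["finger_gap"])
c=cam("top"); cv2.imwrite("pics/top2.png",c["pixels"]); cv2.imwrite("pics/top2c.png",cv2.resize(c["pixels"][140:280,180:350],None,fx=4,fy=4,interpolation=cv2.INTER_CUBIC))
c=cam("wrist");cv2.imwrite("pics/w2.png",c["pixels"]);
cv2.imwrite("pics/two.png",np.hstack([cv2.resize(cv2.imread("pics/top2c.png"),(400,330)),cv2.resize(c["pixels"],(400,330))]))
```

```text
4.375 [0.6652922  0.11243407 0.07425791] 0.016808685991344684 61.420572996139526 [ 0.80300329 -0.72653679  0.56701874] [-1.1737747  -0.87607455  1.9364368 ] [-0.11117856  0.10562181  0.0755766 ]
[1.08974792 2.49525643 3.94070442] [ 0.74618026 -0.00141171 -0.37869926] 0.017030632350412196
8.25 [ 0.62042825 -0.13333467  0.07405711] [1.56940436 5.81163729 5.80573089] [ 1.11249505 -0.06139326 -0.47004031] 0.01671396905230812
```

View pics/two.png

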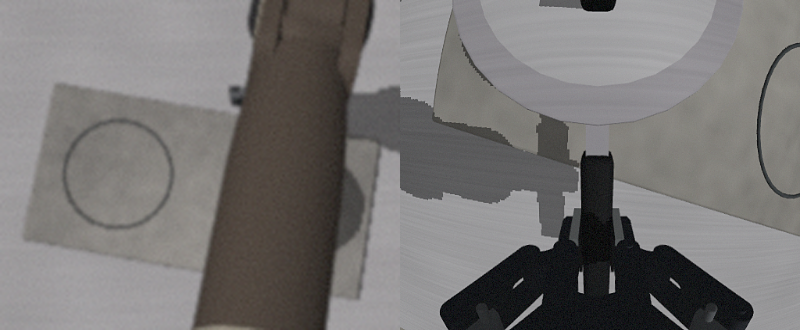

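The left half of the picture shows the arm hiding the pan and ring_from now bare. The right half shows the handle held squarely, with the pan level. I let go, move clear and check.

```bash
cat > meas.py <<'E'
from h import *
def measure():
    c=cam("top"); im=c["pixels"]; g=im.max(2).astype(int)
    bh=cv2.morphologyEx(im.max(2),cv2.MORPH_BLACKHAT,np.ones((7,7)))
    w=cast(c,axis(bh>12),.012); rc=np.array([.523,.093])
    for _ in range(3):
        v=w[abs(np.hypot(*(w-rc).T)-.08)<.01]; f=circ(v); rc=f[0][:2]
    print("ring_from",f,len(v))
    out={}
    for n in("top","scene"):
        c=cam(n); g=c["pixels"].max(2); yy,xx=np.mgrid[:384,:512]
        for m,s,ce in blobs(g<48,30):
            for z,nm in((.084,"handle"),(.132,"knob")):
                w=cast(c,axis(m),z).astype(np.float64); ctr,ev,_=cv2.PCACompute2(w,None); L=np.ptp((w-ctr)@ev[0]); W=np.ptp((w-ctr)@ev[1])
                if np.hypot(*(ctr[0]-[.481,-.149]))<.22 and W<.035 and ((nm=="handle" and .08<L<.125) or (nm=="knob" and .035<L<.07)):
                    print(n,nm,ctr[0].round(4),(np.arctan2(ev[0][1],ev[0][0])%np.pi).round(3),L.round(3))
        cv2.imwrite(f"pics/{n}_m{observe()['t']:.1f}.png",c["pixels"])
        # lid rim: bright disc edge at z=.098
        cc=(300,222) if n=="top" else (246,160)
        b=cv2.Canny(cv2.GaussianBlur(c["pixels"].max(2),(3,3),0),40,100); w=cast(c,axis(b>0),.096); rc=np.array([.4813,-.149])
        for d in(.012,.007,.005):
            v=w[abs(np.hypot(*(w-rc).T)-.073)<d]; f=circ(v,.073); rc=f[0][:2]
        print(n,"rim",rc,f[1],len(v))
E
python3 - <<'E'
from meas import *
gripper_to(.06); s=observe(); print(s["ft_force"])
p=s["position"]; servo_line((p[0],p[1],.2),None,.2)
q=observe()["joint_positions"].copy(); q[0]+=1.1; set_joints(q); print(observe()["t"],observe()["position"])
measure()
a=cv2.imread([f for f in __import__("glob").glob("pics/top_m*")][-1]);b=cv2.imread([f for f in __import__("glob").glob("pics/scene_m*")][-1])
cv2.imwrite("pics/two2.png",np.hstack([cv2.resize(a[145:275,190:345],(400,335),interpolation=2),cv2.resize(b[110:240,190:345],(400,335),interpolation=2)]))
E
```

```text
[0.32933533 0.11752175 0.63511121]
11.975 [0.40146151 0.49109718 0.19892574]
ring_from (array([0.52615515, 0.09335544, 0.08000463]), np.float64(0.0028156494123025063)) 388
top handle [ 0.6217 -0.1315] 0.092 0.1
top knob [ 0.4788 -0.1462] 0.11 0.048
top rim [ 0.47840745 -0.1458533 ] 0.002315090380116033 138
scene knob [ 0.4927 -0.1389] 0.206 0.064
scene handle [ 0.6295 -0.1288] 0.113 0.11
scene rim [ 0.47980724 -0.14842605] 0.0023498694665738595 90
```

View pics/two2.png

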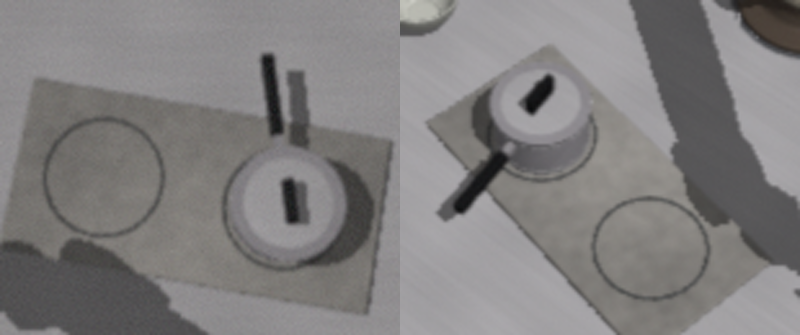

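Both views show the pan inside the ring with its handle over the far edge, and it was released there. The estimated centre is (0.480,-0.147) against ring_to at (0.481,-0.149). The ring-to-ring direction is 1.383 rad, the same as the slab's axis. Next I hover over the knob and check with the wrist camera.

Run:
```python
from h import *
yaw=.105; r=rot(yaw+np.pi/2)
move_to((.480,-.147,.25),r); s=observe(); print(s["t"],s["position"],s["joint_positions"].round(3))
c=cam("wrist"); cv2.imwrite("pics/w3.png",c["pixels"]); g=c["pixels"].max(2)
for m,b,ce in blobs(g<60,200):
    P=axis(m)
    if b[2]>60 or b[1]>300: continue
    for z in(.132,.084):
        mid=np.array([[P[P[:,1]==k,0].mean(),k] for k in np.unique(P[:,1])])[4:-4]
        w=cast(c,mid,z); vx,vy,x0,y0=cv2.fitLine(w.astype(np.float32),cv2.DIST_HUBER,0,.01,.01).ravel()
        e=cast(c,[mid[0]-[0,4],mid[-1]+[0,4.5]],z); print(z,b,"dir",np.arctan(vy/vx).round(4),"pt",x0,y0,"ends",e.round(4).tolist())
```

```text
14.425 [ 0.48027997 -0.14639632  0.24986627] [-0.296  0.083 -0.088  1.4    0.    -0.402]
0.132 [ 242  159   16   67 1012] dir 0.1039 pt 0.4788781 -0.14747594 ends [[0.4462, -0.1509], [0.5058, -0.1447]]
0.084 [ 242  159   16   67 1012] dir 0.1039 pt 0.49523082 -0.14601566 ends [[0.4561, -0.1501], [0.5275, -0.1427]]
0.132 [ 43 247  24  14 236] dir 0.203 pt 0.56793 -0.3560063 ends [[0.5596, -0.3555], [0.5772, -0.3567]]
0.084 [ 43 247  24  14 236] dir 0.2036 pt 0.60203326 -0.39611202 ends [[0.592, -0.3956], [0.6132, -0.397]]
0.132 [243 254  15  74 986] dir 0.1013 pt 0.5836934 -0.13659137 ends [[0.5348, -0.1415], [0.6289, -0.1314]]
0.084 [243 254  15  74 986] dir 0.1013 pt 0.6209388 -0.13296147 ends [[0.5623, -0.1388], [0.6752, -0.1267]]
```

View pics/w3.png

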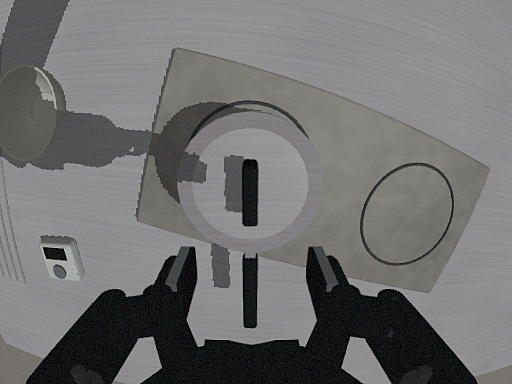

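The wrist view confirms it: the knob spans rows 159 to 226 at column 250 and is centred between the fingers, with yaw 0.103 and the pan at about (0.479,-0.147). I grip the knob and turn.

Run:
```python
from h import *
yaw=.103; servo_line((.479,-.147,.124),rot(yaw+np.pi/2),.12)
gripper_to(.008); s=observe(); print(s["t"],s["position"],s["finger_gap"],s["grip_force"],s["ft_force"])
if s["finger_gap"]>.010:
    q=s["joint_positions"].copy(); q0=q[5]; D=1.383-yaw
    for k in range(1,6):
        q[5]=q0-D*k/5; set_joints(q); s=observe(); print(s["t"],s["ft_force"].round(1),s["torque"].round(2),s["finger_gap"].round(4))
    y=R.from_rotvec(s["orientation"]).as_matrix()[:,1]; print("closing dir",np.arctan2(y[1],y[0])-np.pi/2,s["position"])
    c=cam("wrist"); cv2.imwrite("pics/w4.png",c["pixels"])
```

```text
16.1583 [ 0.47915987 -0.14732656  0.12431882] 0.012621719799730993 63.73972535133362 [ 0.36131486 -2.44734855  1.29456347]Traceback (most recent call last):
  File "<stdin>", line 7, in <module>
AttributeError: 'float' object has no attribute 'round'
```

The first of the five steps ran before a print error. I continue from the present angle.

Run:
```python
from h import *
def yw():
    y=R.from_rotvec(observe()["orientation"]).as_matrix()[:,1]; return np.arctan2(y[1],y[0])-np.pi/2
s=observe(); a=(yw()+np.pi/2)%np.pi-np.pi/2; print(s["t"],"yaw now",a,s["joint_positions"].round(3),s["finger_gap"])
q=s["joint_positions"].copy(); q0=q[5]; D=1.383-a
for k in range(1,5):
    q[5]=q0-D*k/4; set_joints(q); s=observe(); print(s["t"],s["ft_force"].round(1),s["torque"].round(2),s["finger_gap"])
print(yw(),s["position"])
gripper_to(.06); print(observe()["ft_force"])
p=observe()["position"]; servo_line((p[0],p[1],.22),None,.15)
q=observe()["joint_positions"].copy(); q[0]+=1.1; set_joints(q); print(observe()["t"])
from meas import measure; import glob
measure()
t=observe()["t"]; print(t,sorted(glob.glob("pics/*_m*")))
```

```text
16.5083 yaw now 0.35563849225762145 [-0.298  0.112 -0.333  1.126 -0.    -0.654] 0.01276850262248472
16.8583 [ 0.1 -0.4  1. ] [0.15 0.09 0.11] 0.012982237595694895
17.2167 [ 0.3 -0.1  1. ] [0.15 0.11 0.15] 0.012548608211827348
17.575 [ 0.1 -0.3  1.6] [0.13 0.08 0.14] 0.012370414257076289
17.9333 [-1.   0.1  1.4] [0.1  0.18 0.15] 0.012741158983431713
1.3769837983981073 [ 0.47905814 -0.14714621  0.12429096]
[ 0.16092134 -0.20257106 -0.49176085]
21.1333
ring_from (array([0.52619009, 0.09371727, 0.07998698]), np.float64(0.0032011292962140355)) 405
top handle [ 0.5057 -0.0041] 1.371 0.102
top knob [ 0.4769 -0.1461] 1.401 0.051
top rim [ 0.47791853 -0.14480003] 0.002207600926927371 143
scene knob [ 0.4906 -0.1372] 1.301 0.061
scene handle [ 5.146e-01 -4.000e-04] 1.362 0.107
scene rim [ 0.47860286 -0.14662029] 0.00234107091254259 90
21.2833 ['pics/scene_m12.1.png', 'pics/scene_m21.3.png', 'pics/top_m12.1.png', 'pics/top_m21.2.png']
```

Run:
```python
import cv2,numpy as np
a=cv2.imread("pics/top_m21.2.png");b=cv2.imread("pics/scene_m21.3.png")
cv2.imwrite("pics/fin.png",np.hstack([cv2.resize(a[135:285,185:415],(400,300),interpolation=2),cv2.resize(b[80:240,140:345],(400,300),interpolation=2)]))
```

```text
(no output)
```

View pics/fin.png

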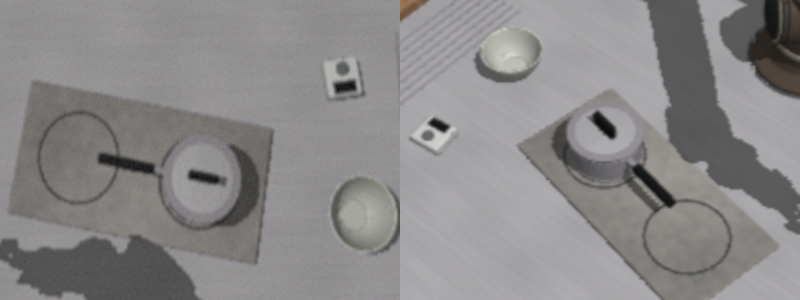

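The final views show the pan centred in ring_to with the handle lying along the slab and pointing at ring_from's centre. The timer and bowl are unmoved, and the arm is clear.

```bash
python3 -c "
from cell import *
print(observe()['t'],observe()['ft_force']); print(job_done())"
```

```text
21.2833 [ 0.09224527 -0.00767693  0.42010204]
the job is handed in; nothing more can be done
None
```

The job is handed in at 21.3 s: by the camera measurements the saucepan stands about 3 mm from the middle of the empty ring, with its handle along the slab (within about 0.02 rad) pointing at the ring it came from; the bowl and timer look unmoved, and I did not re-check the jar.

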